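Set up two vacuum port blocks with matching centring rings

ROBOT

A 6-joint arm with a two-finger parallel gripper is mounted at the origin on a cart in front of the work surface, level with it; the furniture and walls round the work are solid. World frame = base frame: x ahead of the robot, y to its left, z up, the work surface at z = 0. Lengths are in m, angles in rad, forces in N, time in s.
With the tool pointing down it reaches from about 0.35 to 0.775 m from the base axis. Payload 5.5 kg.
Tool frame: the origin (TCP) lies where the fingers leave the gripper's body, on its centre line; the fingertips stand env.tip_reach ahead of it and the grasp point (between the pads) lies 54 mm ahead of it (env.tip_reach is the distance from the TCP to the fingertips, in m); z points along the fingers, y is the line along which they close (so a half turn about z gives the same grasp; the last joint's range is limited). The gripper opens to 85 mm and grips with 20 to 120 N. Pads are 22 mm wide; open, the fingers measure 114 mm over their backs; the gripper's body (76 mm by 85 mm) begins 54 mm behind the grasp point. The pads swing forward as they close: fully open they stand 13 mm farther back than shut.
Start: joints at [-1.298, 0.313, 0.046, 1.304, 0, 1.431], TCP at [0.231, -0.527, 0.304] pointing down, gripper open.
Joint ranges: [-2.76, 2.76], [-0.86, 1.69], [-1.03, 1.26], [-2.2, 2.34], [-1.47, 1.5], [-3.14, 3.14]. Speed limits (rad/s): [2.57, 2.57, 3.14, 3.14, 3.14, 3.14].

INTERFACE

Orientations are given as a unit quaternion [w, x, y, z].
In Python, from workcell import status, optics, hand_in, env gives the robot as it stands.
- The arm moves only by the shell command python3 -m handwheel 'ROWS' [FORCE]. ROWS is a JSON object whose one key "deltas" holds a list of rows, each a list of 5 numbers: the opening, from -1 (shut) to 1 (fully open), then the shift along the tool's x, y, z in units of 40 mm (1.0 is 40 mm), then the turn about the tool's z in units of 10 degrees (1.0 is 10 degrees). In form: {"deltas": [[jaw, x, y, z, roll], ...]}. A call has 1 to 20 rows; each row shifts and turns the commanded pose from where the row before left it, along the tool's axes as they then stand; what a row does not reach is not made up. A row lasts 1/8 s, in which the tool goes at most 62.5 mm and 10.7 degrees, less where a joint would pass 70% of its speed; a pose out of reach is approached as far as the arm can. A call is refused whole if a number of a shift passes 1 or a number of a turn 1, either way. A call with a gripper value outside its range is refused whole. The fingers move at their own pace and stop on an object; FORCE is the grip in N (left out, the last holds). Time passes only in rows, so rows that do not move let the fingers close. It gives the time, the measured TCP pose, the force, the opening and the grip force at its end, in the units of the state.
- status.get_state(): the state, without advancing time (a new reading comes with each control period).
- optics.read_camera(name): name is "scene" or "top" or "wrist"; returns a dict with "frame" (400x640x3 uint8, red, green, blue), "depth" (400x640 float32, m along the optical axis (not along the pixel's ray), 0 where there is no reading), "vfov" (degrees; the focal length in pixels is half the picture's height over the tangent of half this angle, whatever the lens; pixels are square), "cx", "cy" (the principal point, pixels), "k1" (the pictures are not rectified: a ray, as slopes to the right and down, at radius r is drawn at 1 + k1 r^2 times it, then the intrinsics apply), "origin" and "attitude" of the camera in the world. Camera axes: x right, y down, z forward; pixel columns grow to the right and rows downward; lengths in m; the calibration is good to about 2 mm. A picture is of the moment at which its call begins.
- hand_in(): hands the job in; it is judged then, once.
The state is a dict: "clock": time; "joint_pos": joint angles; "qvel": joint speeds; "tau": joint torques, N m; "tcp_pos": TCP position; "orientation": TCP orientation; "wrist_force": force on the tool from outside, world axes, zero at the start; "ft_torque": the same for the moment, N m; "finger_gap": finger opening in m; "grip_force": force on a finger pad.
Only numpy, scipy, OpenCV 4.12 (cv2) and the standard library are available. Lean on these libraries where they do the work, as an engineer would, in place of code of your own. Each camera call takes 0.05 s, during which the arm holds its last target. There are 200 camera calls.

TASK

Set up the two vacuum port blocks on the bench. Seat the largest centring ring in the larger block, stand the conical reducer on it with its wide flange down, and lay the smallest ring on top of the reducer; seat the middle-sized ring in the smaller block and stand the finned gauge on it. Each part must sit flat and centred on the one below, the gauge must stay upright all the time, and the blocks' neighbours (jar, blank flange, carton) stay where they are.

Things in the scene. Friction and masses are not known exactly. Their poses are not given: they have to be found in the camera images.
- large_block: Larger aluminium port block, fixed: 84 x 84 x 40 mm, with a round boss 75 mm wide on top, rim 47.5 mm above the bench, and in it a round seat 62 mm wide, 2.5 mm deep, floor 45 mm above the bench. Origin: centre of the underside, below the seat's centre; z up. Low capped outlet 23 mm out to its +x; lugs 24 mm out to its +y and -y, 14 mm high.
- small_block: Smaller aluminium port block, fixed: 68 x 68 x 40 mm, round boss 58 mm wide, rim 47.5 mm above the bench, in it a round seat 46 mm wide, 2.5 mm deep, floor 45 mm above the bench. Origin: centre of the underside, below the seat's centre; z up. Outlet and lugs as on the larger block.
- ring_large: Largest of three flat centring rings (metal ring with a brown O-ring round it), 54 mm outside, 8 mm high, lying flat. Grip it across the outside (the hole is not open to fingers). Origin: centre of the underside.
- ring_middle: Middle centring ring, 38 mm outside, 8 mm high, lying flat. Grip it across the outside. Origin: centre of the underside.
- ring_small: Smallest centring ring, 30 mm outside, 8 mm high, lying flat. Grip it across the outside. Origin: centre of the underside.
- reducer: Steel conical reducer, 45 mm high, standing on its wide flange (55 mm); the top flange is 30 mm wide, from 32 to 45 mm height, and can be gripped from above. Top face flat. 0.13 kg. Origin: centre of the underside of the wide flange; z along its axis, up.
- finned_gauge: Vacuum gauge with vertical cooling fins and a black top, 83 mm high, standing on its 40 mm flange; finned body 53 mm wide from 26 to 67 mm height (grip there), narrow connector 12 mm wide on top. 0.3 kg. Origin: centre of the underside of the flange; z along its axis, up.
- oring_jar: Bystander: white jar with a black screw lid, 54 mm wide, 70 mm high. Origin: centre of the underside. Leave it.
- spare_blank: Bystander: plain closed disc (blank flange), 55 mm wide, 8 mm high. Origin: centre of the underside. Leave it.
- seal_carton: Bystander: small brown carton with a yellow band, 60 x 85 x 38 mm, lying flat. Origin: centre of the underside. Leave it. (Of the room: the vacuum line to its right, at y below -0.23 m, stands up to 0.37 m high; the grey box behind on the left, x above 0.6 m, 0.18 m.)
Mind the look-alikes: they are no part of the job. Leave any yellow look-alike of the ring_middle alone. What is shaped like the ring_small but turquoise is not meant.

How it is judged:
By the outcome, as a careful person would: the job done as asked, in the order asked, and still so for the second after the job is handed in, with the robot touching nothing.
It also fails if it takes over 141 s, if anything falls off the work surface, if the arm or the gripper's body presses on something with over 40 N, if the wrist force passes 120 N, or if a joint passes its speed limit or range.

## Working session

There is one attempt and no reset: what is moved stays moved. The work goes in short steps, Python scripts to look and compute and a shell command to move; the robot and the scene stay as the last step left them, time stands still between calls to the robot, and variables do not carry over. Pictures are saved under pics/ and viewed, at most 14 in all, crops included, and the job is handed in when it is done.

```bash
ls; mkdir -p pics; cat > h.py <<'E'
import numpy as np, cv2
from scipy.spatial.transform import Rotation as R
from workcell import status, optics, env
def rot(q): q=np.array(q); return R.from_quat([q[1],q[2],q[3],q[0]]).as_matrix() if q.size==4 else q
def cam(n):
    c=optics.read_camera(n); c['f']=200/np.tan(np.radians(c['vfov'])/2); c['Rm']=rot(c['attitude']); c['o']=np.array(c['origin']); return c
def rays(c,uv):
    uv=np.atleast_2d(np.array(uv,float)); K=np.array([[c['f'],0,c['cx']],[0,c['f'],c['cy']],[0,0,1]])
    p=cv2.undistortPoints(uv.reshape(-1,1,2),K,np.array([c['k1'],0,0,0,0.])).reshape(-1,2)
    return np.c_[p,np.ones(len(p))]
def plane(c,uv,z):
    d=rays(c,uv)@c['Rm'].T; return c['o']+d*((z-c['o'][2])/d[:,2])[:,None]
def cloud(c):
    v,u=np.mgrid[:400,:640]; d=rays(c,np.c_[u.ravel(),v.ravel()]); P=(d*c['depth'].reshape(-1,1))@c['Rm'].T+c['o']
    P[c['depth'].ravel()==0]=np.nan; return P.reshape(400,640,3)
def save(c,name): cv2.imwrite('pics/'+name,c['frame'][:,:,::-1])
E
python3 - <<'E'
from h import *
for n in ('scene','top','wrist'):
    c=cam(n); save(c,n+'0.png'); np.savez(n+'0.npz',P=cloud(c),f=c['frame']); print(n,c['o'],c['Rm'].round(3).tolist(),c['f'],c['k1'],c['cx'],c['cy'])
print(status.get_state(),env.tip_reach)
E
```

```text
pics
scene [-0.02662804 -0.34242706  0.51156924] [[0.61, -0.457, 0.648], [-0.792, -0.345, 0.503], [-0.006, -0.82, -0.572]] 405.3601623049262 -0.058919638667779044 323.1331664941412 197.81365159869839
top [0.33395014 0.07596479 0.94125944] [[0.13, -0.969, 0.208], [-0.992, -0.128, 0.024], [0.003, -0.209, -0.978]] 405.04772146228044 -0.03844814305324297 318.0574904366229 202.0612532867147
wrist [ 0.29945863 -0.496282    0.37263366] [[0.402, -0.875, -0.271], [-0.916, -0.384, -0.117], [-0.002, 0.295, -0.955]] 360.5078504746719 0.025495997911587073 314.95432641280513 200.3365659375247
{'clock': 0.15, 'joint_pos': array([-1.29759140e+00,  3.13853192e-01,  4.52426287e-02,  1.30363670e+00,
        3.56148026e-06,  1.43119968e+00]), 'qvel': array([-0.00041467, -0.00290842,  0.0018464 , -0.00048089,  0.00100607,
       -0.00123617]), 'tau': array([ 1.87013095e-03, -4.81067455e+01,  2.98812675e+01,  1.40089996e-02,
       -1.22697857e-04,  1.53222902e-05]), 'tcp_pos': array([ 0.23059077, -0.52641833,  0.30320037]), 'orientation': array([-7.23969359e-04,  9.78774612e-01,  2.04938361e-01, -4.66515021e-05]), 'wrist_force': array([ 0.75279585,  0.21993495, -0.03299898]), 'ft_torque': array([ 0.01738934,  0.00882613, -0.02795109]), 'grip_force': 0.0, 'finger_gap': 0.08527079423673505} 0.0726
```

View pics/top0.png

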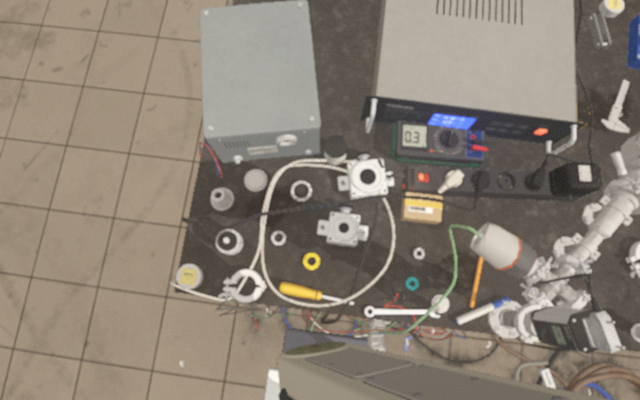

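View pics/scene0.png

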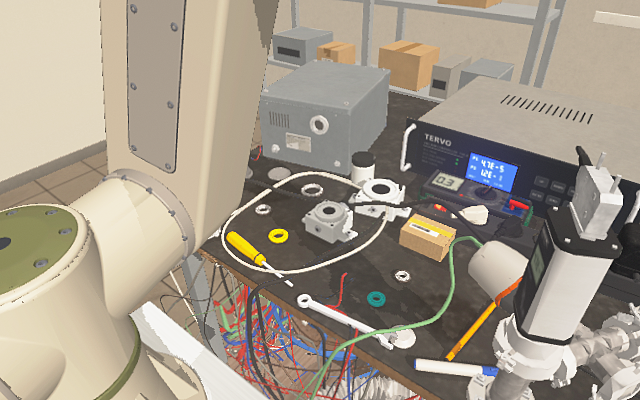

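Candidates (top view): large ring (301,190). Middle ring (278,238), with a yellow look-alike at (311,261). Small ring (419,253), with a turquoise one at (412,283). Reducer or gauge at (222,199) and (229,241). Disc (255,180) is the blank. Blocks at (368,178) and (343,228), jar at (334,150). I'll check these in a close crop.

```bash
python3 - <<'E'
from h import *
f=cv2.imread('pics/top0.png'); cv2.imwrite('pics/crop1.png',cv2.resize(f[135:305,170:440],(794,500),interpolation=cv2.INTER_CUBIC))
P=np.load('top0.npz')['P']
for n,(u,v) in dict(large=(368,178),small=(343,228),rl=(301,190),rm=(278,238),yel=(311,261),rs=(419,253),tq=(412,283),a=(222,199),b=(229,241),disc=(255,180),jar=(334,150),car=(422,207),ywh=(189,275)).items():
    w=P[v-16:v+17,u-16:u+17].reshape(-1,3); w=w[~np.isnan(w[:,0])]; print(n,P[v,u].round(3),'zmax',w[:,2].max().round(3))
print(np.nanmedian(P[255:262,370:400,2]))
E
```

```text
large [ 0.596 -0.008  0.044] zmax 0.051
small [0.473 0.035 0.045] zmax 0.05
rl [ 0.558  0.143 -0.001] zmax 0.02
rm [ 0.437  0.181 -0.001] zmax 0.012
yel [0.394 0.097 0.001] zmax 0.012
rs [ 0.445 -0.15  -0.003] zmax 0.013
tq [ 0.374 -0.139  0.   ] zmax 0.063
a [0.504 0.316 0.042] zmax 0.049
b [0.408 0.276 0.074] zmax 0.087
disc [0.566 0.255 0.007] zmax 0.014
jar [0.643 0.077 0.07 ] zmax 0.134
car [ 0.545 -0.138  0.04 ] zmax 0.106
ywh [0.325 0.364 0.022] zmax 0.029
-0.00035014904102320665
```

View pics/crop1.png

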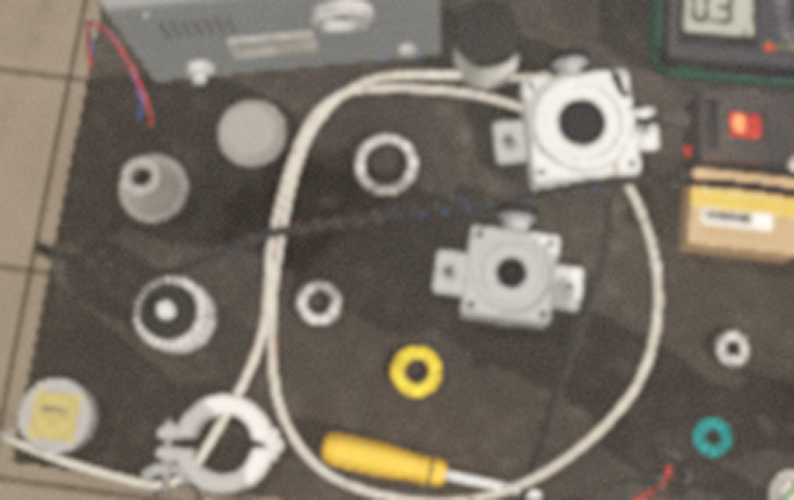

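The crop shows the reducer at top px (222,199), a plain cone with its narrow flange up. The gauge (black top, white connector) is at (229,241), and the grey-metal middle ring is at (278,238). The yellow and turquoise rings and the yellow-labelled disc (189,275) are not part of the job. Next I fit the positions.

```bash
cat >> h.py <<'E'
def fit(c,uv,z,r,thr=None,w=None,inv=False):
    """bright blob near pixel uv -> enclosing circle on plane z"""
    g=cv2.GaussianBlur(c['frame'].min(2) if not inv else 255-c['frame'].max(2),(3,3),0)
    u,v=map(int,uv); w=w or 25; y0,x0=max(v-w,0),max(u-w,0); s=g[y0:v+w,x0:u+w]
    t=thr or cv2.threshold(s,0,255,cv2.THRESH_OTSU)[0]
    m=(s>t).astype(np.uint8)
    cs,_=cv2.findContours(m,cv2.RETR_EXTERNAL,cv2.CHAIN_APPROX_NONE)
    best=None
    for k in cs:
        if len(k)<8: continue
        p=plane(c,k.reshape(-1,2)+[x0,y0],z)[:,:2]
        (cx,cy),rr=cv2.minEnclosingCircle((p*1000).astype(np.float32))
        A=np.c_[2*p,np.ones(len(p))]; q=np.linalg.lstsq(A,(p**2).sum(1),rcond=None)[0]; rl=np.sqrt(q[2]+q[:2]@q[:2])
        if best is None or abs(rl-r)<abs(best[1]-r): best=(q[:2],rl,np.array([cx,cy])/1000,rr/1000,len(k))
    return best
def delta(xyz,yaw=None):
    """remaining move of TCP in tool axes, units of 40mm; yaw = world angle of tool y (mod pi)"""
    s=status.get_state(); T=rot(s['orientation']); d=T.T@(np.array(xyz)-s['tcp_pos'])/.04
    y=np.degrees(np.arctan2(T[1,1],T[0,1])); out=dict(units=d.round(3),ycur=round(y,1),j6=round(float(s['joint_pos'][5]),2),t=s['clock'])
    if yaw is not None: out['roll_units']=round(-((yaw-y+90)%180-90)/10,3)
    return out
E
python3 - <<'E'
from h import *
c=cam('top')
for n,(u,v,z,r,w) in dict(rl=(301,190,.008,.027,20),rm=(278,238,.008,.019,13),rs=(419,253,.008,.015,12),reducer=(222,199,.008,.0275,18),gauge=(229,241,.06,.0265,19),disc=(255,180,.008,.0275,17),Lseat=(368,178,.0475,.0375,28),Sseat=(343,228,.0475,.029,22)).items():
    b=fit(c,(u,v),z,r,w=w)
    print(n,b and (b[0].round(4),round(b[1],4),b[2].round(4),round(b[3],4),b[4]))
print(delta([.5,.1,.3]))
E
```

```text
rl (array([0.5558, 0.1425]), np.float64(0.0253), array([0.5554, 0.1425]), 0.0265, 60)
rm (array([0.436 , 0.1797]), np.float64(0.0168), array([0.4358, 0.18  ]), 0.0181, 41)
rs (array([ 0.4436, -0.1468]), np.float64(0.0133), array([ 0.4435, -0.1465]), 0.0144, 33)
reducer (array([0.5116, 0.3266]), np.float64(0.0277), array([0.5119, 0.3271]), 0.0293, 67)
gauge (array([0.4082, 0.2787]), np.float64(0.0256), array([0.407 , 0.2781]), 0.0302, 104)
disc (array([0.567 , 0.2547]), np.float64(0.0265), array([0.5669, 0.2544]), 0.0279, 63)
Lseat (array([ 5.972e-01, -2.000e-04]), np.float64(0.0543), array([ 6.052e-01, -6.000e-04]), 0.0693, 226)
Sseat (array([0.4733, 0.0351]), np.float64(0.0437), array([0.4683, 0.0358]), 0.0526, 142)
{'units': array([ 12.452, -11.646,   0.098]), 'ycur': np.float64(-66.4), 'j6': 1.43, 't': 0.2}
```

```bash
python3 -m handwheel '{"deltas":[[1,0,0,-1,0],[1,0,0,-1,0],[1,0,0,-1,0],[1,0,0,-1,0],[1,0,0,-0.5,0],[1,0,0,0,0],[1,0,0,0,0]]}' 40; python3 -c "
from h import *
print(delta([.5,.1,.3]),env.tip_reach,status.get_state()['tcp_pos'],status.get_state()['joint_pos'])"
```

```text
clock: 1.08
tcp_pos: [0.2307, -0.5267, 0.4826]
orientation: [-0.001, 0.979, 0.205, -0.0]
wrist_force: [0.5, -0.3, -0.1]
finger_gap: 0.0852
grip_force: 0.0
{'units': array([ 12.453, -11.644,   4.587]), 'ycur': np.float64(-66.3), 'j6': 1.43, 't': 1.075} 0.0726 [ 0.23068149 -0.52674496  0.48263715] [-1.29758779e+00  3.50259646e-01  5.36638478e-01  1.75873297e+00
 -8.87679699e-06  1.43118227e+00]
```

```bash
python3 -m handwheel '{"deltas":[[1,0.83,-0.53,0,0],[1,0.83,-0.53,0,0],[1,0.83,-0.53,0,0],[1,0.83,-0.53,0,0],[1,0.83,-0.53,0,0],[1,0.83,-0.53,0,0],[1,0.83,-0.53,0,0],[1,0.83,-0.53,0,0],[1,0.83,-0.53,0,0],[1,0.83,-0.53,0,0],[1,0,0,0,-1],[1,0,0,0,-1],[1,0,0,0,-1],[1,0,0,0,-1],[1,0,0,0,-1],[1,0,0,0,-1],[1,0,0,0,-1],[1,0,0,0,0],[1,0,0,0,0]]}'; python3 -c "
from h import *
print(delta([.53,.05,.3],0),status.get_state()['joint_pos'])"
```

```text
clock: 3.45
tcp_pos: [0.4496, -0.1992, 0.4831]
orientation: [-0.001, 0.685, 0.728, -0.0]
wrist_force: [-0.8, -0.1, 0.6]
finger_gap: 0.0857
grip_force: 0.0
{'units': array([6.094, 2.391, 4.58 ]), 'ycur': np.float64(3.5), 'j6': 0.93, 't': 3.45, 'roll_units': np.float64(0.349)} [-5.80530517e-01  1.67529406e-01  2.93957808e-01  1.69852859e+00
 -7.57515523e-05  9.29412380e-01]
```

```bash
python3 -m handwheel '{"deltas":[[1,0,0,0,0.35],[1,0.9,0.28,0.6,0],[1,0.9,0.28,0.6,0],[1,0.9,0.28,0.6,0],[1,0.9,0.28,0.6,0],[1,0.9,0.28,0.6,0],[1,0.9,0.28,0.6,0],[1,0.9,0.28,0.6,0],[1,0,0,0,0],[1,0,0,0,0]]}'; python3 - <<'E'
from h import *
c=cam('wrist'); save(c,'w1.png'); print(status.get_state()['tcp_pos'],status.get_state()['orientation'],c['o'])
P=cloud(c); np.save('w1.npy',P)
E
```

```text
clock: 4.7
tcp_pos: [0.5273, 0.0527, 0.316]
orientation: [0.0, 0.706, 0.708, -0.0]
wrist_force: [0.5, -0.7, -0.1]
finger_gap: 0.0857
grip_force: 0.0
[0.52753282 0.05224437 0.31646961] [4.21980216e-04 7.06652096e-01 7.07561044e-01 7.95803267e-05] [0.52705707 0.12803799 0.38547234]
```

View pics/w1.png

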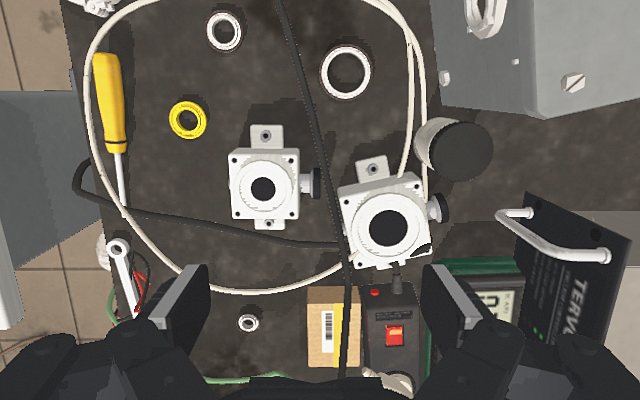

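The wrist view shows the large block seat at (385,228), the small block seat at (264,188), the large ring at (346,73), the middle ring at (224,32), the yellow look-alike at (187,120) and the small ring at (249,323). The jar is at (455,148) and the carton at (334,327).

```bash
python3 - <<'E'
from h import *
c=cam('wrist')
def pr(n,b): print(n,b and (b[0].round(4),round(b[1],4),b[2].round(4),round(b[3],4),b[4]))
pr('Lbore',fit(c,(385,228),.045,.02,w=30,thr=180,inv=True))
pr('Sbore',fit(c,(264,188),.045,.015,w=22,thr=180,inv=True))
for n,u,v,r,w in (('rl',346,73,.026,32),('rm',224,32,.018,24),('rs',249,323,.014,17)):
    pr(n,fit(c,(u,v),.008,r,w=w)); pr(n+'hole',fit(c,(u,v),.008,r*.6,w=int(w*.7),inv=True))
# seat rim by Canny edge points near expected radius
g=cv2.cvtColor(c['frame'],cv2.COLOR_RGB2GRAY); E=cv2.Canny(g,40,100); vv,uu=np.nonzero(E)
for n,c0,rads in (('L',(.597,0),(.031,.0375)),('S',(.473,.035),(.023,.029))):
  for r in rads:
    p=plane(c,np.c_[uu,vv],.0475)[:,:2]; q=np.array(c0,float)
    for it in range(15):
        d=np.linalg.norm(p-q,axis=1); s=p[abs(d-r)<(.008 if it<3 else .002)]
        if len(s)<10: break
        sol=np.linalg.lstsq(np.c_[2*s,np.ones(len(s))],(s**2).sum(1),rcond=None)[0]; q=sol[:2]
    print(n,r,q.round(4),np.sqrt(sol[2]+q@q).round(4),len(s))
P=cloud(c); 
for u,v in ((346,270),(320,200),(400,200),(290,30),(245,165),(330,350)): print((u,v),P[v,u].round(3))
E
```

```text
Lbore (array([ 0.6008, -0.0064]), np.float64(0.0184), array([ 0.6009, -0.0065]), 0.0189, 99)
Sbore (array([0.4759, 0.0343]), np.float64(0.0108), array([0.476 , 0.0344]), 0.0113, 62)
rl (array([0.5568, 0.1428]), np.float64(0.0237), array([0.5567, 0.1428]), 0.0242, 142)
rlhole (array([0.5569, 0.1428]), np.float64(0.018), array([0.557 , 0.1429]), 0.0186, 107)
rm (array([0.4396, 0.1794]), np.float64(0.0157), array([0.4396, 0.1794]), 0.0162, 100)
rmhole (array([0.4393, 0.1794]), np.float64(0.01), array([0.4391, 0.1797]), 0.0107, 63)
rs (array([ 0.4459, -0.1453]), np.float64(0.0118), array([ 0.446 , -0.1451]), 0.0125, 52)
rshole (array([ 0.4454, -0.1466]), np.float64(0.0053), array([ 0.4453, -0.1463]), 0.0059, 23)
L 0.031 [ 0.6007 -0.0009] 0.0318 141
L 0.0375 [0.6018 0.0012] 0.0376 234
S 0.023 [0.4779 0.0386] 0.024 118
S 0.029 [0.4728 0.0383] 0.0289 118
(346, 270) [ 0.56  -0.051  0.052]
(320, 200) [ 0.533  0.008 -0.001]
(400, 200) [0.611 0.023 0.048]
(290, 30) [0.504 0.179 0.019]
(245, 165) [0.461 0.058 0.048]
(330, 350) [ 0.545 -0.162  0.037]
```

```bash
python3 - <<'E'
from h import *
f=cv2.imread('pics/w1.png'); cv2.imwrite('pics/crop2.png',cv2.resize(f[140:280,220:450],(800,487),interpolation=cv2.INTER_CUBIC))
P=np.load('w1.npy')
print((P[225,330:440:4,2]*1000).round(0)); print((P[180:285:4,387,2]*1000).round(0)); print((P[180:285:4,387,1]*1000).round(0))
E
```

```text
[-1. 39. 40. 26. 40. 39. 47. 44. 43. 45. 44. 45. 43. 45. 44. 46. 44. 45.
 43. 44. 44. 44. 44. 47. 40.  0.  0. -2.]
[17. 32. 39. 40. 47. 44. 45. 44. 45. 45. 43. 45. 44. 45. 44. 44. 45. 44.
 45. 47. 48. 13.  7. -1. -2.  0.  4.]
[ 37.  36.  34.  30.  28.  23.  19.  15.  11.   6.   2.  -2.  -7. -11.
 -16. -20. -24. -29. -33. -37. -41. -63. -71. -81. -87. -91. -94.]
```

View pics/crop2.png

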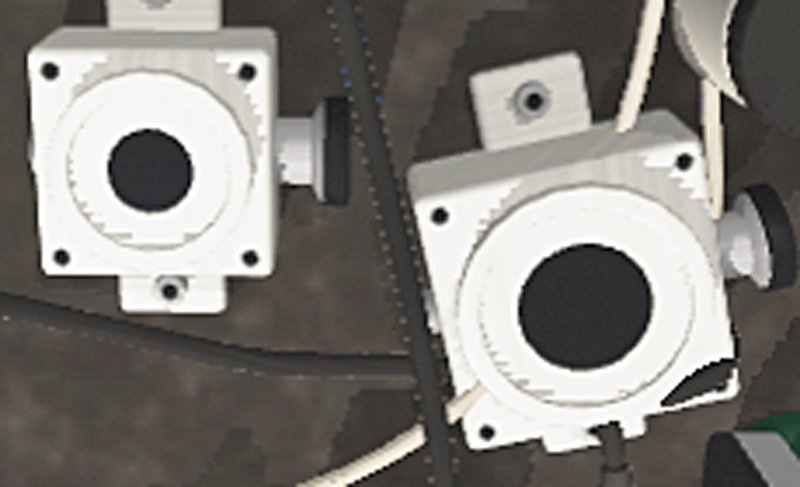

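```bash
python3 -m handwheel '{"deltas":[[0.6,0.57,0.185,0.7,0],[0.6,0.57,0.185,0.7,0],[0.6,0.57,0.185,0.7,0],[0.6,0.56,0.185,0.7,0],[0.6,0,0,0.7,-1],[0.6,0,0,0.6,-1],[0.6,0,0,0,-1],[0.6,0,0,0,-1],[0.6,0,0,0,-1],[0.6,0,0,0,-1],[0.6,0,0,0,-1],[0.6,0,0,0,-1],[0.6,0,0,0,-1],[0.6,0,0,0,0],[0.6,0,0,0,0]]}' 40; python3 - <<'E'
from h import *
c=cam('wrist'); save(c,'w2.png')
b=fit(c,(320,200),.008,.024,w=90); print(b)
b2=fit(c,(320,200),.008,.018,w=60,inv=True); print(b2)
print(delta([b2[0][0],b2[0][1],.0766],90),env.tip_reach,status.get_state()['tcp_pos'])
E
```

```text
clock: 6.68
tcp_pos: [0.5572, 0.1431, 0.1524]
orientation: [0.0, 0.001, 1.0, -0.0]
wrist_force: [-0.2, -0.3, -0.6]
finger_gap: 0.0685
grip_force: 0.0
(array([0.55589701, 0.14298613]), np.float64(0.023516161116028007), array([0.55591455, 0.14303598]), 0.02391548538208008, 209)
(array([0.55010846, 0.14586284]), np.float64(0.04370801071013222), array([0.55099847, 0.14599368]), 0.05364537048339844, 476)
{'units': array([0.177, 0.066, 1.891]), 'ycur': np.float64(90.0), 'j6': 0.11, 't': 6.725, 'roll_units': np.float64(-0.004)} 0.0726 [0.55712985 0.14323737 0.15224659]
```

View pics/w2.png

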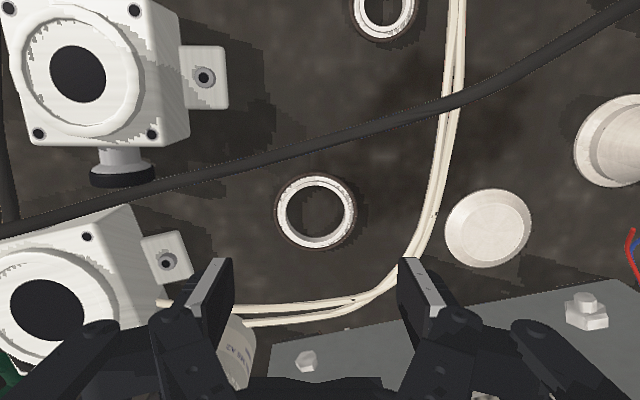

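The view shows the large ring at (316,211) and the blank at (488,228). A black cable runs above the ring but clears the finger line. The fingertips are at about (222,260) and (407,260). I'll measure tip height from depth.

```bash
python3 - <<'E'
from h import *
c=cam('wrist'); P=cloud(c); s=status.get_state(); T=rot(s['orientation'])
L=(P-s['tcp_pos'])@T
for sl in ((slice(250,330),slice(185,240)),(slice(250,330),slice(395,450))):
    q=L[sl].reshape(-1,3); q=q[(abs(q[:,0])<.02)&(abs(q[:,1])<.07)&(q[:,2]<.1)&(q[:,2]>.02)]
    print(len(q),q[:,2].max(),np.percentile(q[:,2],[99,95]),np.percentile(q[:,0],[1,99]),np.percentile(q[:,1],[1,99]))
E
```

```text
2881 0.06645584062249674 [0.06440507 0.06113766] [-0.00985075  0.01231282] [-0.04691007 -0.03400336]
3012 0.06667469655542009 [0.06469697 0.0610095 ] [-0.00971363  0.01239942] [0.03377366 0.0469731 ]
```

```bash
python3 -m handwheel '{"deltas":[[0.6,0.02,0,0.7,0],[0.6,0,0,0.7,0],[0.6,0,0,0.58,0],[0.6,0,0,0,0],[0.6,0,0,0,0]]}' 40; python3 -m handwheel '{"deltas":[[-1,0,0,0,0],[-1,0,0,0,0],[-1,0,0,0,0],[-1,0,0,0,0],[-1,0,0,0,0]]}' 40;  python3 - <<'E'
from h import *
c=cam('wrist'); save(c,'w3.png'); P=cloud(c); s=status.get_state(); T=rot(s['orientation'])
L=(P-s['tcp_pos'])@T; q=L[200:400].reshape(-1,3)
q=q[(abs(q[:,0])<.02)&(abs(abs(q[:,1])-.034)<.006)&(q[:,2]<.1)&(q[:,2]>.02)]; print(np.percentile(q[:,2],[90,95,99,100]))
E
```

```text
clock: 7.4
tcp_pos: [0.5566, 0.1438, 0.0734]
orientation: [0.0, -0.001, 1.0, 0.0]
wrist_force: [0.2, -0.0, 0.1]
finger_gap: 0.0685
grip_force: 0.0
clock: 8.02
tcp_pos: [0.557, 0.1439, 0.0746]
orientation: [0.001, -0.001, 1.0, 0.0]
wrist_force: [-1.5, 0.1, 5.1]
finger_gap: 0.0507
grip_force: 40.6
[0.07585151 0.07613617 0.07662875 0.07746816]
```

View pics/w3.png

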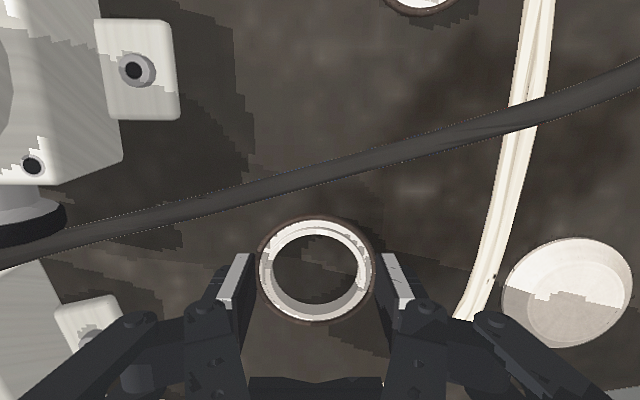

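```bash
python3 -m handwheel '{"deltas":[[-1,0,0,-0.2,0],[-1,0,0,-0.8,0],[-1,0,0,-0.9,0],[-1,0,0,0,0],[-1,0,0,0,0]]}' 40;  python3 - <<'E'
from h import *
c=cam('wrist'); P=cloud(c); s=status.get_state(); T=rot(s['orientation'])
L=(P-s['tcp_pos'])@T
f=c['frame'][190:360,170:470,::-1]; cv2.imwrite('pics/c4.png',cv2.resize(f,None,fx=2.5,fy=2.5,interpolation=cv2.INTER_CUBIC))
q=L[200:400].reshape(-1,3); ok=(abs(q[:,0])<.035)&(q[:,2]<.085)&(q[:,2]>.02)
p=q[ok&(abs(q[:,1])>.026)&(abs(q[:,1])<.04)&(abs(q[:,0])<.014)]; print('pads',np.percentile(p[:,2],[95,99,100]),np.percentile(abs(p[:,1]),[1,10]))
r=q[ok&(abs(q[:,1])<.024)&(q[:,2]>.055)]; print('ring',len(r),np.percentile(r,[1,10,50,90,99],axis=0).round(4))
for sgn in(-1,1):
    m=r[(r[:,1]*sgn>.012)]; print(sgn,np.median(m[:,2]))
E
```

```text
clock: 8.7
tcp_pos: [0.556, 0.1437, 0.149]
orientation: [0.0, -0.001, 1.0, -0.0]
wrist_force: [0.4, 0.3, -0.8]
finger_gap: 0.0509
grip_force: 41.7
pads [0.06004323 0.06387951 0.06676053] [0.02606904 0.02679941]
ring 6044 [[-0.0255 -0.0236  0.0653]
 [-0.0201 -0.0198  0.0661]
 [ 0.0015  0.0001  0.0684]
 [ 0.0219  0.0197  0.0704]
 [ 0.0257  0.0235  0.0738]]
-1 0.06837081864899756
1 0.06840740187516889
```

View pics/c4.png

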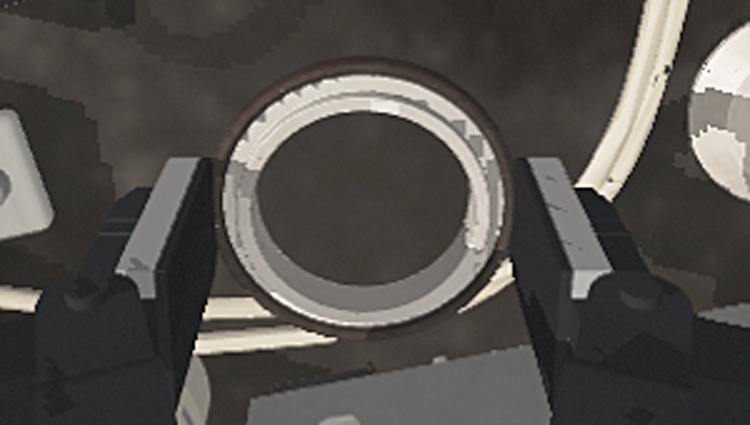

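The crop shows the large ring gripped level at crop (365,195), centred between the pads. I'll go over the large block and measure its bore again on the way.

```bash
python3 -m handwheel '{"deltas":[[-1,0,0,-0.78,0],[-1,-0.22,-0.75,0,0],[-1,-0.22,-0.75,0,0],[-1,-0.22,-0.75,0,0],[-1,-0.22,-0.75,0,0],[-1,-0.22,-0.75,0,0],[-1,0,0,0,0],[-1,0,0,0,0]]}' 40;  python3 - <<'E'
from h import *
c=cam('wrist'); s=status.get_state()
def pr(n,b): print(n,b and (b[0].round(4),round(b[1],4),b[2].round(4),round(b[3],4),b[4]))
g=c['frame'].max(2)
for n,xy,z,r in (('S',(.4759,.0343),.045,.011),):
    d=c['Rm'].T@(np.array([*xy,z])-c['o']); u=c['f']*d[0]/d[2]+c['cx']; v=c['f']*d[1]/d[2]+c['cy']; print(u,v); pr(n,fit(c,(u,v),z,r,w=32,thr=180,inv=True))
t=cam('top')
pr('Stop',fit(t,(343,228),.045,.011,w=9)); pr('Stop',fit(t,(343,228),.045,.011,w=9,inv=True))
print(s['tcp_pos'],s['finger_gap'],s['grip_force'])
E
```

```text
clock: 9.75
tcp_pos: [0.5996, -0.0059, 0.1788]
orientation: [-0.001, -0.001, 1.0, 0.0]
wrist_force: [-0.2, 0.5, 0.2]
finger_gap: 0.0512
grip_force: 41.8
395.88182450100817 -10.865684467158786
S (array([0.4821, 0.0341]), np.float64(0.0069), array([0.4816, 0.0341]), 0.0102, 87)
Stop (array([0.474, 0.028]), np.float64(0.017), array([0.4749, 0.0295]), 0.0229, 52)
Stop (array([0.4738, 0.0465]), np.float64(0.016), array([0.4729, 0.045 ]), 0.0217, 48)
[ 0.59969696 -0.00550512  0.17901825] 0.05055021842902797 41.778547167778015
```

```bash
python3 - <<'E'
from h import *
c=cam('wrist'); s=status.get_state(); c['o']=c['o']-s['tcp_pos']+np.array([.55713,.14324,.15225]); c['frame']=cv2.imread('pics/w2.png')[:,:,::-1].copy()
for n,u,v,r in (('L',47,310,.0185),('S',78,74,.011)):
    b=fit(c,(u,v),.045,r,w=44,thr=180,inv=True); print(n,b)
print(status.get_state()['tcp_pos'])
E
```

```text
L (array([ 0.6049531 , -0.00307483]), np.float64(0.02140358132090635), array([ 0.6072359 , -0.00229149]), 0.026586706161499024, 260)
S (array([0.4760427 , 0.03431534]), np.float64(0.011839266642052782), array([0.47602029, 0.0343383 ]), 0.012112804412841797, 155)
[ 0.59992035 -0.00520262  0.17950839]
```

```bash
python3 -m handwheel '{"deltas":[[-1,-0.02,-0.02,0.6,0],[-1,0,0,0.6,0],[-1,0,0,0.15,0],[-1,0,0,0,0],[-1,0,0,0,0]]}' 40; python3 -m handwheel '{"deltas":[[-1,0,0,0.05,0],[-1,0,0,0.05,0],[-1,0,0,0,0]]}' 40
```

```text
clock: 10.52
tcp_pos: [0.6019, -0.0068, 0.127]
orientation: [0.001, -0.001, 1.0, -0.0]
wrist_force: [0.4, 0.6, -0.8]
finger_gap: 0.0504
grip_force: 41.8
clock: 10.9
tcp_pos: [0.6012, -0.007, 0.1218]
orientation: [-0.0, -0.001, 1.0, -0.0]
wrist_force: [-0.2, 0.6, 0.8]
finger_gap: 0.0509
grip_force: 41.8
```

```bash
python3 -m handwheel '{"deltas":[[-1,0,0,0.03,0],[-1,0,0,0,0]]}' 40; python3 -m handwheel '{"deltas":[[-1,0,0,0.03,0],[-1,0,0,0,0]]}' 40
```

```text
clock: 11.15
tcp_pos: [0.6012, -0.007, 0.1206]
orientation: [-0.0, -0.001, 1.0, -0.0]
wrist_force: [0.0, 0.1, 0.2]
finger_gap: 0.0508
grip_force: 41.8
clock: 11.4
tcp_pos: [0.6013, -0.007, 0.1197]
orientation: [0.0, -0.001, 1.0, -0.0]
wrist_force: [-0.9, -0.0, 2.7]
finger_gap: 0.0504
grip_force: 42.1
```

```bash
python3 -m handwheel '{"deltas":[[0.5,0,0,0,0],[0.5,0,0,0,0],[0.5,0,0,-0.2,0],[0.5,0,0,-0.8,0],[0.5,0,0,-0.8,0],[0.5,0,0,-0.8,0],[0.5,0,0,0,0],[0.5,0,0,0,0]]}' 40; python3 - <<'E'
from h import *
c=cam('wrist'); save(c,'w5.png'); s=status.get_state(); print(s['tcp_pos'],s['finger_gap'])
d=c['Rm'].T@(np.array([.601,-.0067,.053])-c['o']); u=c['f']*d[0]/d[2]+c['cx']; v=c['f']*d[1]/d[2]+c['cy']; print(u,v)
print(fit(c,(u,v),.053,.0175,w=45,inv=True))
cv2.imwrite('pics/c5.png',cv2.resize(c['frame'][max(int(v)-100,0):int(v)+100,int(u)-130:int(u)+130,::-1],None,fx=3,fy=3,interpolation=cv2.INTER_CUBIC))
P=cloud(c).reshape(-1,3); q=P[(np.hypot(P[:,0]-.601,P[:,1]+.0067)<.045)]
h=np.hypot(q[:,0]-.601,q[:,1]+.0067)
for lo,hi in ((0,.014),(.02,.024),(.0275,.0305),(.032,.037)): print(lo,np.percentile(q[(h>lo)&(h<hi)][:,2],[10,50,90]).round(4))
E
```

```text
clock: 12.4
tcp_pos: [0.6011, -0.0069, 0.2233]
orientation: [-0.0, -0.001, 1.0, -0.0]
wrist_force: [-0.5, -0.2, -1.1]
finger_gap: 0.0639
grip_force: 0.0
[ 0.60069816 -0.00688831  0.22262511] 0.06406767821071634
315.35816882216335 202.3780755438223
(array([ 0.60006955, -0.00683627]), np.float64(0.02604553753042838), array([ 0.600203  , -0.00672021]), 0.026609027862548828, 208)
0 [0.0444 0.2245 0.2295]
0.02 [0.0493 0.0512 0.2346]
0.0275 [0.0444 0.2257 0.2342]
0.032 [0.0468 0.1877 0.2286]
```

View pics/c5.png

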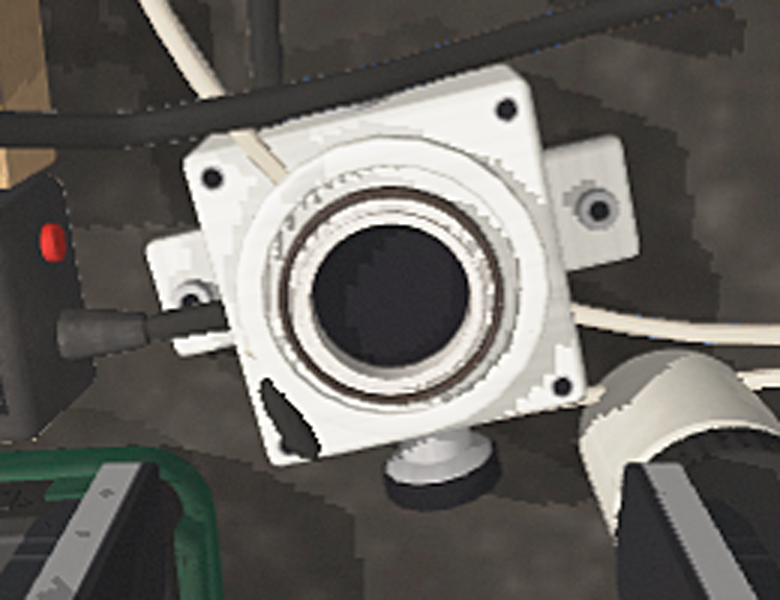

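The ring sits evenly in the seat at crop (390,293). Next is the reducer.

```bash
python3 -m handwheel '{"deltas":[[0.5,0,0,-0.5,0],[0.5,0.37,0.83,0,0],[0.5,0.37,0.83,0,0],[0.5,0.37,0.83,0,0],[0.5,0.37,0.83,0,0],[0.5,0.37,0.83,0,0],[0.5,0.37,0.83,0,0],[0.5,0,0.83,0,0],[0.5,0,0.83,0,0],[0.5,0,0.83,0,0],[0.5,0,0.83,0,0],[0.5,0,0,0,0],[0.5,0,0,0,0]]}' 40; python3 - <<'E'
from h import *
c=cam('wrist'); save(c,'w6.png'); s=status.get_state(); print(s['tcp_pos'],s['orientation'],s['joint_pos'])
P=cloud(c).reshape(-1,3)
for n,xy,zt,R_ in (('reducer',(.5116,.3266),.045,.04),('gauge',(.408,.278),.067,.04)):
    q=P[np.hypot(P[:,0]-xy[0],P[:,1]-xy[1])<R_]; t=q[abs(q[:,2]-zt)<.004]; (cx,cy),r=cv2.minEnclosingCircle((t[:,:2]*1000).astype(np.float32)); print(n,len(t),np.median(t,axis=0),cx,cy,r, t[:,:2].min(0),t[:,:2].max(0))
E
```

```text
clock: 14.08
tcp_pos: [0.511, 0.3244, 0.2422]
orientation: [-0.001, -0.001, 1.0, -0.001]
wrist_force: [-0.2, -0.1, 0.0]
finger_gap: 0.0641
grip_force: 0.0
[0.51117858 0.32400623 0.24255761] [-8.21495418e-04 -1.08202294e-03  9.99998902e-01 -5.91908422e-04] [ 4.32506650e-01  3.95808287e-01  1.40687569e-02  1.19104427e+00
 -3.88302852e-04  4.30342989e-01]
reducer 795 [0.51335919 0.32706544 0.04447544] 513.4940185546875 326.8197021484375 15.103951454162598 [0.49879465 0.31239398] [0.52813215 0.34120221]
gauge 1541 [0.41317064 0.28775626 0.06661901] 410.8726501464844 281.28070068359375 26.72835922241211 [0.38457967 0.25507537] [0.43728761 0.30743108]
```

View pics/w6.png

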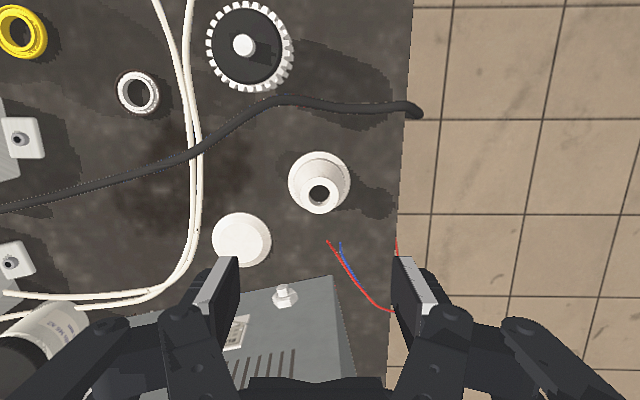

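The view shows the reducer at (319,185) with its narrow flange up, the gauge at (248,46) and the middle ring at (138,92).

```bash
python3 -m handwheel '{"deltas":[[0.4,-0.06,0.07,0.8,0],[0.4,0,0,0.8,0],[0.4,0,0,0.8,0],[0.4,0,0,0.6,0],[0.4,0,0,0.38,0],[0.4,0,0,0,0],[0.4,0,0,0,0]]}' 40; python3 -m handwheel '{"deltas":[[-1,0,0,0,0],[-1,0,0,0,0],[-1,0,0,0,0],[-1,0,0,0,0],[-1,0,0,0,0],[-1,0,0,0,0]]}' 40
```

```text
clock: 15.0
tcp_pos: [0.5146, 0.3276, 0.1093]
orientation: [0.001, -0.001, 1.0, 0.0]
wrist_force: [-0.2, -0.9, -0.2]
finger_gap: 0.06
grip_force: 0.0
clock: 15.75
tcp_pos: [0.5145, 0.3277, 0.1095]
orientation: [0.001, -0.001, 1.0, 0.0]
wrist_force: [0.2, -1.3, 6.3]
finger_gap: 0.0254
grip_force: 39.0
```

```bash
python3 -m handwheel '{"deltas":[[-1,0,0,-0.2,0],[-1,0,0,-0.5,0],[-1,0,0,-0.8,0],[-1,0,0,-0.9,0],[-1,0,0,-0.9,0],[-1,0,0,0,0],[-1,0,0,0,0]]}' 40; python3 - <<'E'
from h import *
c=cam('wrist'); s=status.get_state(); T=rot(s['orientation']); L=((cloud(c)-s['tcp_pos'])@T).reshape(-1,3)
t=L[(abs(L[:,2]-.0645)<.004)&(abs(L[:,1])<.0125)&(abs(L[:,0])<.03)]; print(len(t),t.min(0),t.max(0),np.percentile(t,[2,50,98],axis=0))
# flatness by plane fit of top
A=np.c_[t[:,:2],np.ones(len(t))]; print(np.linalg.lstsq(A,t[:,2],rcond=None)[0])
w=L[(abs(L[:,2]-.1)<.006)&(np.hypot(L[:,0],L[:,1])<.04)]; print('flange',len(w),w.min(0),w.max(0))
print(s['tcp_pos'],delta([.602,-.0068,.24]))
E
```

```text
clock: 16.62
tcp_pos: [0.5135, 0.3275, 0.2394]
orientation: [-0.001, -0.001, 1.0, -0.0]
wrist_force: [-0.5, -0.5, -1.4]
finger_gap: 0.0253
grip_force: 39.4
2429 [-0.01446591 -0.0124977   0.06210342] [0.01581997 0.01249668 0.06848865] [[-0.01275299 -0.01194509  0.06322749]
 [ 0.00080718  0.00021076  0.06444988]
 [ 0.01492145  0.01194973  0.06724771]]
[-0.01219339  0.01174474  0.06459034]
flange 2765 [-0.02040796 -0.02766868  0.09400669] [0.02838339 0.0261542  0.10599579]
[0.51321282 0.32732203 0.23879178] {'units': array([-2.197, -8.359, -0.026]), 'ycur': np.float64(90.2), 'j6': 0.43, 't': 16.675}
```

```bash
python3 -m handwheel '{"deltas":[[-1,0,-0.83,0,0],[-1,0,-0.83,0,0],[-1,0,-0.83,0,0],[-1,0,-0.83,0,0],[-1,-0.367,-0.84,0,0],[-1,-0.367,-0.84,0,0],[-1,-0.367,-0.84,0,0],[-1,-0.367,-0.84,0,0],[-1,-0.367,-0.84,0,0],[-1,-0.367,-0.84,0,0],[-1,0,0,0,0],[-1,0,0,0,0],[-1,0,0,0,0]]}' 40; python3 -c "
from h import *
print(delta([.6017,-.0068,.167],90))"
```

```text
clock: 18.3
tcp_pos: [0.6022, -0.0056, 0.2397]
orientation: [-0.001, -0.002, 1.0, 0.0]
wrist_force: [0.2, 0.4, -1.4]
finger_gap: 0.0255
grip_force: 39.6
{'units': array([ 0.01 , -0.031,  1.817]), 'ycur': np.float64(90.2), 'j6': -0.15, 't': 18.3, 'roll_units': np.float64(0.022)}
```

```bash
python3 -m handwheel '{"deltas":[[-1,0.01,-0.03,0.6,0],[-1,0,0,0.6,0],[-1,0,0,0.5,0],[-1,0,0,0.1,0],[-1,0,0,0,0],[-1,0,0,0,0]]}' 40; python3 -m handwheel '{"deltas":[[-1,0,0,0.05,0],[-1,0,0,0,0]]}' 40;  python3 -m handwheel '{"deltas":[[-1,0,0,0.03,0],[-1,0,0,0,0]]}' 40
```

```text
clock: 19.05
tcp_pos: [0.6031, -0.0076, 0.1694]
orientation: [0.001, -0.002, 1.0, -0.0]
wrist_force: [0.4, -1.3, -1.2]
finger_gap: 0.0251
grip_force: 39.6
clock: 19.3
tcp_pos: [0.6026, -0.0078, 0.1665]
orientation: [0.0, -0.001, 1.0, -0.0]
wrist_force: [0.5, 0.6, -1.8]
finger_gap: 0.0255
grip_force: 39.6
clock: 19.55
tcp_pos: [0.6024, -0.0078, 0.165]
orientation: [-0.0, -0.001, 1.0, -0.0]
wrist_force: [0.2, -0.6, -1.2]
finger_gap: 0.0253
grip_force: 39.6
```

```bash
python3 -m handwheel '{"deltas":[[-1,0.018,0.025,0.02,0],[-1,0,0,0,0]]}' 40; python3 -m handwheel '{"deltas":[[-1,0,0,0.025,0],[-1,0,0,0,0]]}' 40;  python3 -m handwheel '{"deltas":[[-1,0,0,0.02,0],[-1,0,0,0,0]]}' 40
```

```text
clock: 19.8
tcp_pos: [0.6017, -0.0067, 0.1642]
orientation: [-0.0, -0.001, 1.0, -0.0]
wrist_force: [0.1, -0.4, -1.3]
finger_gap: 0.0254
grip_force: 39.6
clock: 20.05
tcp_pos: [0.6017, -0.0068, 0.1632]
orientation: [-0.0, -0.001, 1.0, -0.0]
wrist_force: [0.1, -1.3, -1.0]
finger_gap: 0.0252
grip_force: 39.6
clock: 20.3
tcp_pos: [0.6019, -0.0068, 0.1627]
orientation: [0.0, -0.001, 1.0, -0.0]
wrist_force: [-0.5, -0.8, -0.3]
finger_gap: 0.0256
grip_force: 39.7
```

```bash
python3 -m handwheel '{"deltas":[[-1,0,0,0.02,0],[-1,0,0,0,0]]}' 40; python3 -m handwheel '{"deltas":[[0.2,0,0,0,0],[0.2,0,0,0,0],[0.2,0,0,0,0],[0.2,0,0,-0.3,0],[0.2,0,0,-0.8,0],[0.2,0,0,-0.8,0],[0.2,0,0,-0.8,0],[0.2,0,0,0,0],[0.2,0,0,0,0]]}' 40; python3 - <<'E'
from h import *
c=cam('wrist'); s=status.get_state(); save(c,'w7.png'); print(s['tcp_pos'])
P=cloud(c).reshape(-1,3); q=P[(np.hypot(P[:,0]-.601,P[:,1]+.007)<.035)]
t=q[abs(q[:,2]-.098)<.004]; (x,y),r=cv2.minEnclosingCircle((t[:,:2]*1000).astype(np.float32)); print(len(t),np.median(t,axis=0),x,y,r,t.min(0),t.max(0))
A=np.c_[t[:,:2],np.ones(len(t))]; print(np.linalg.lstsq(A,t[:,2],rcond=None)[0])
u,v=312,190
cv2.imwrite('pics/c7.png',cv2.resize(c['frame'][80:320,160:480,::-1],None,fx=2.4,fy=2.4,interpolation=cv2.INTER_CUBIC))
E
```

```text
clock: 20.55
tcp_pos: [0.6018, -0.0069, 0.1625]
orientation: [0.0, -0.001, 1.0, -0.0]
wrist_force: [-2.2, -0.2, 4.4]
finger_gap: 0.0252
grip_force: 40.0
clock: 21.68
tcp_pos: [0.6017, -0.0067, 0.2697]
orientation: [0.0, -0.001, 1.0, -0.0]
wrist_force: [-0.5, 0.1, -1.0]
finger_gap: 0.0511
grip_force: 0.0
[ 0.60136394 -0.00670425  0.26894895]
965 [ 0.60062587 -0.00748788  0.09740893] 600.875244140625 -7.76505708694458 15.197811126708984 [ 0.58585789 -0.02226518  0.09409043] [0.61587609 0.00668407 0.09957005]
[-0.00263598  0.00493222  0.0990258 ]
```

View pics/c7.png

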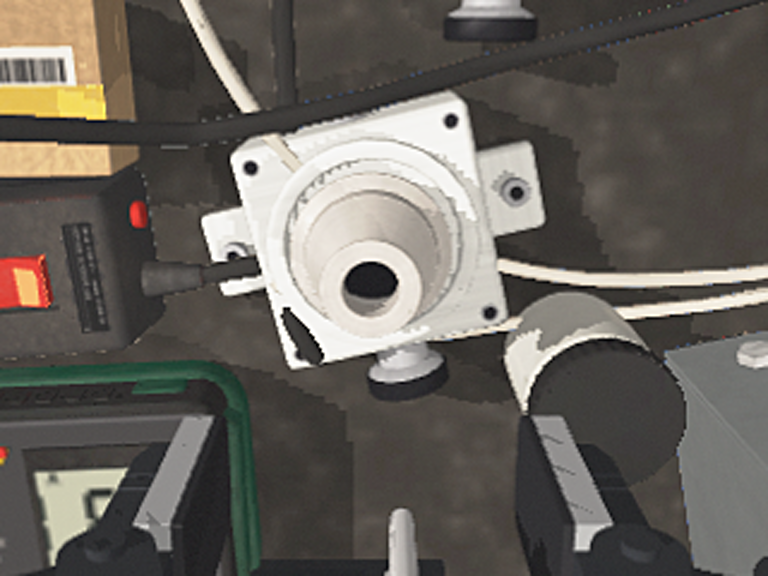

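The reducer stands level at crop (370,285), its top centred at about (0.6009, -0.0072). Next is the small ring, with the tool rotated so the camera faces away from the vacuum line.

```bash
python3 -m handwheel '{"deltas":[[0,0.557,-0.5,0,0],[0,0.557,-0.5,0,0],[0,0.557,-0.5,0,0],[0,0.557,-0.5,0,0],[0,0.557,-0.5,0,0],[0,0.557,-0.5,0,0],[0,0.557,-0.5,0,0],[0,0,0,0,1],[0,0,0,0,1],[0,0,0,0,1],[0,0,0,0,1],[0,0,0,0,1],[0,0,0,0.5,1],[0,0,0,0.5,1],[0,0,0,0.5,1],[0,0,0,0.5,1],[0,0,0,0.4,0],[0,0,0,0,0],[0,0,0,0,0]]}' 40; python3 - <<'E'
from h import *
c=cam('wrist'); s=status.get_state(); save(c,'w8.png'); print(s['tcp_pos'])
d=c['Rm'].T@(np.array([.4455,-.1463,.008])-c['o']); u=c['f']*d[0]/d[2]+c['cx']; v=c['f']*d[1]/d[2]+c['cy']; print(u,v)
b=fit(c,(u,v),.008,.012,w=35); print(b); b2=fit(c,(u,v),.008,.0055,w=14,inv=True); print(b2)
P=cloud(c).reshape(-1,3); q=P[np.hypot(P[:,0]-.4455,P[:,1]+.1463)<.03]; t=q[q[:,2]>.005]; print(cv2.minEnclosingCircle((t[:,:2]*1000).astype(np.float32)),np.percentile(t[:,2],[50,95]))
print(delta([*b[0],.08],0))
E
```

```text
clock: 24.1
tcp_pos: [0.4461, -0.1471, 0.1737]
orientation: [-0.0, 0.706, 0.708, -0.0]
wrist_force: [0.7, 0.3, 0.0]
finger_gap: 0.0429
grip_force: 0.0
[ 0.44635267 -0.14726853  0.17404555]
314.51769251640115 202.88275550943024
(array([ 0.44493788, -0.14613218]), np.float64(0.011731746470974571), array([ 0.44496616, -0.14603224]), 0.01219979190826416, 96)
(array([ 0.4451073, -0.1464212]), np.float64(0.006106491850725464), array([ 0.44513483, -0.14646867]), 0.006524046421051025, 51)
((445.2023010253906, -141.43368530273438), 29.045785903930664) [0.17278603 0.18492891]
{'units': array([ 0.029, -0.036,  2.351]), 'ycur': np.float64(0.2), 'j6': 1.08, 't': 24.15, 'roll_units': np.float64(0.016)}
```

View pics/w8.png

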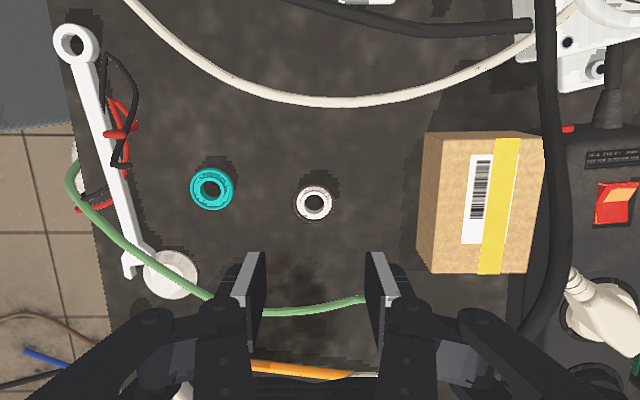

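The view shows the small grey ring at (314,203), clear of the turquoise one at (212,189) and the carton.

```bash
python3 -m handwheel '{"deltas":[[0,0.02,-0.03,0.7,0],[0,0,0,0.7,0],[0,0,0,0.7,0],[0,0,0,0.35,0],[0,0,0,0,0],[0,0,0,0,0]]}' 40; python3 -c "
from h import *
print(delta([.4451,-.1464,.0755],0))"
```

```text
clock: 24.9
tcp_pos: [0.4457, -0.1468, 0.0767]
orientation: [0.001, 0.706, 0.708, 0.0]
wrist_force: [0.5, -0.3, 0.3]
finger_gap: 0.0424
grip_force: 0.0
{'units': array([ 0.009, -0.016,  0.029]), 'ycur': np.float64(0.2), 'j6': 1.08, 't': 24.9, 'roll_units': np.float64(0.015)}
```

```bash
python3 -m handwheel '{"deltas":[[0,0.01,0,0.03,0],[-1,0,0,0,0],[-1,0,0,0,0],[-1,0,0,0,0],[-1,0,0,0,0],[-1,0,0,0,0]]}' 40; python3 -m handwheel '{"deltas":[[-1,0,0,-0.2,0],[-1,0,0,-0.8,0],[-1,0,0,-0.9,0],[-1,0,0,-0.9,0],[-1,0,0,-0.9,0],[-1,0,0,0,0],[-1,0,0,0,0]]}' 40; python3 - <<'E'
from h import *
c=cam('wrist'); s=status.get_state(); T=rot(s['orientation']); L=((cloud(c)-s['tcp_pos'])@T).reshape(-1,3)
t=L[(abs(L[:,2]-.068)<.004)&(abs(L[:,1])<.0125)&(abs(L[:,0])<.03)]; print(len(t),np.percentile(t,[2,50,98],axis=0))
d=c['Rm'].T@(T@np.array([0,0,.0675])+s['tcp_pos']-c['o']); u=c['f']*d[0]/d[2]+c['cx']; v=c['f']*d[1]/d[2]+c['cy']
b=fit(c,(u,v),s['tcp_pos'][2]-.0675,.012,w=35); print(b); print((T.T@(np.r_[b[0],0]-s['tcp_pos']))[:2])
b=fit(c,(u,v),s['tcp_pos'][2]-.0675,.0058,w=20,inv=True); print(b); print((T.T@(np.r_[b[0],0]-s['tcp_pos']))[:2],u,v)
print(s['tcp_pos'],delta([.6009,-.0072,.24],0))
E
```

```text
clock: 25.65
tcp_pos: [0.4455, -0.1462, 0.0754]
orientation: [0.001, 0.706, 0.708, 0.0]
wrist_force: [-1.3, 1.5, 4.9]
finger_gap: 0.027
grip_force: 39.0
clock: 26.52
tcp_pos: [0.4448, -0.1458, 0.2224]
orientation: [0.0, 0.706, 0.708, -0.0]
wrist_force: [-0.2, 0.1, -0.0]
finger_gap: 0.027
grip_force: 39.4
2586 [[-0.01397726 -0.01188611  0.06633688]
 [ 0.00110285 -0.00014734  0.06920759]
 [ 0.01310301  0.01194799  0.07141518]]
(array([ 0.44462644, -0.14528537]), np.float64(0.011695670768376323), array([ 0.44460522, -0.14525195]), 0.012034302711486816, 150)
[0.00027019 0.00045533]
(array([ 0.44463846, -0.1468358 ]), np.float64(0.006658644698744335), array([ 0.4445896, -0.1469308]), 0.006964338779449463, 85)
[-0.00128026  0.0004633 ] 314.35053195715585 273.27325654959577
[ 0.44443208 -0.14567914  0.22178682] {'units': array([ 3.452,  3.92 , -0.458]), 'ycur': np.float64(0.1), 'j6': 1.08, 't': 26.575, 'roll_units': np.float64(0.015)}
```

```bash
python3 -m handwheel '{"deltas":[[-1,0.575,0.653,-0.2,0],[-1,0.575,0.653,0,0],[-1,0.575,0.653,0,0],[-1,0.575,0.653,0,0],[-1,0.575,0.653,0,0],[-1,0.575,0.653,0,0],[-1,0,0,0,0],[-1,0,0,0,0],[-1,0,0,0,0]]}' 40; python3 - <<'E'
from h import *
c=cam('top'); 
print(delta([.6009,-.0072,.18],0))
E
```

```text
clock: 27.7
tcp_pos: [0.6004, -0.0082, 0.23]
orientation: [-0.0, 0.707, 0.708, -0.001]
wrist_force: [0.1, 0.0, -1.3]
finger_gap: 0.0273
grip_force: 39.5
{'units': array([0.026, 0.008, 1.257]), 'ycur': np.float64(0.1), 'j6': 1.42, 't': 27.75, 'roll_units': np.float64(0.009)}
```

```bash
python3 -m handwheel '{"deltas":[[-1,0.02,0.01,0.6,0],[-1,0,0,0.6,0],[-1,0,0,0.05,0],[-1,0,0,0,0],[-1,0,0,0,0]]}' 40; python3 -c "
from h import *
print(delta([.601,-.0073,.174],0))"
```

```text
clock: 28.38
tcp_pos: [0.6024, -0.007, 0.1818]
orientation: [0.001, 0.706, 0.708, 0.001]
wrist_force: [1.2, -0.9, -0.3]
finger_gap: 0.0274
grip_force: 39.5
{'units': array([-0.006, -0.034,  0.195]), 'ycur': np.float64(0.1), 'j6': 1.42, 't': 28.375, 'roll_units': np.float64(0.014)}
```

```bash
python3 -m handwheel '{"deltas":[[-1,0,-0.03,0.1,0],[-1,0,0,0.05,0],[-1,0,0,0,0]]}' 40; python3 -m handwheel '{"deltas":[[-1,0,0,0.03,0],[-1,0,0,0,0]]}' 40;python3 -m handwheel '{"deltas":[[-1,0,0,0.02,0],[-1,0,0,0,0]]}' 40
```

```text
clock: 28.75
tcp_pos: [0.6004, -0.0067, 0.1743]
orientation: [-0.0, 0.706, 0.708, -0.0]
wrist_force: [0.9, 0.3, 0.1]
finger_gap: 0.0274
grip_force: 39.5
clock: 29.0
tcp_pos: [0.6007, -0.0068, 0.1735]
orientation: [0.0, 0.706, 0.708, 0.0]
wrist_force: [-1.3, 0.7, 1.0]
finger_gap: 0.027
grip_force: 39.6
clock: 29.25
tcp_pos: [0.6007, -0.0067, 0.1734]
orientation: [0.0, 0.706, 0.708, 0.0]
wrist_force: [-2.7, -0.3, 6.3]
finger_gap: 0.0269
grip_force: 40.1
```

```bash
python3 -m handwheel '{"deltas":[[-1,0,0,-0.01,0],[0.1,0,0,0,0],[0.1,0,0,0,0],[0.1,0,0,0,0],[0.1,0,0,-0.3,0],[0.1,0,0,-0.8,0],[0.1,0,0,-0.8,0],[0.1,0,0,-0.8,0],[0.1,0,0,0,0],[0.1,0,0,0,0]]}' 40; python3 - <<'E'
from h import *
c=cam('wrist'); s=status.get_state(); print(s['tcp_pos'])
d=c['Rm'].T@(np.array([.6007,-.007,.105])-c['o']); u=c['f']*d[0]/d[2]+c['cx']; v=c['f']*d[1]/d[2]+c['cy']; print(u,v)
u,v=int(u),int(v); cv2.imwrite('pics/c9.png',cv2.resize(c['frame'][v-80:v+80,u-110:u+110,::-1],None,fx=3.5,fy=3.5,interpolation=cv2.INTER_CUBIC))
b=fit(c,(u,v),.106,.012,w=32); print(b)
P=cloud(c).reshape(-1,3); q=P[np.hypot(P[:,0]-.6007,P[:,1]+.007)<.025]; t=q[abs(q[:,2]-.106)<.003]; print(len(t),cv2.minEnclosingCircle((t[:,:2]*1000).astype(np.float32)),np.median(t,axis=0)); A=np.c_[t[:,:2],np.ones(len(t))]; print(np.linalg.lstsq(A,t[:,2],rcond=None)[0])
E
```

```text
clock: 30.5
tcp_pos: [0.6004, -0.0067, 0.2808]
orientation: [0.0, 0.706, 0.708, -0.0]
wrist_force: [0.5, 0.5, 0.1]
finger_gap: 0.0467
grip_force: 0.0
[ 0.60012833 -0.00668153  0.28014549]
315.57537708880227 199.92223392583784
(array([ 0.60048512, -0.00679667]), np.float64(0.011466750840236664), array([ 0.60057117, -0.00657574]), 0.011922208786010743, 91)
747 ((600.1229858398438, -7.534555912017822), 14.905460357666016) [ 0.60024626 -0.00654207  0.10425119]
[-0.00320768 -0.00718626  0.10635298]
```

View pics/c9.png

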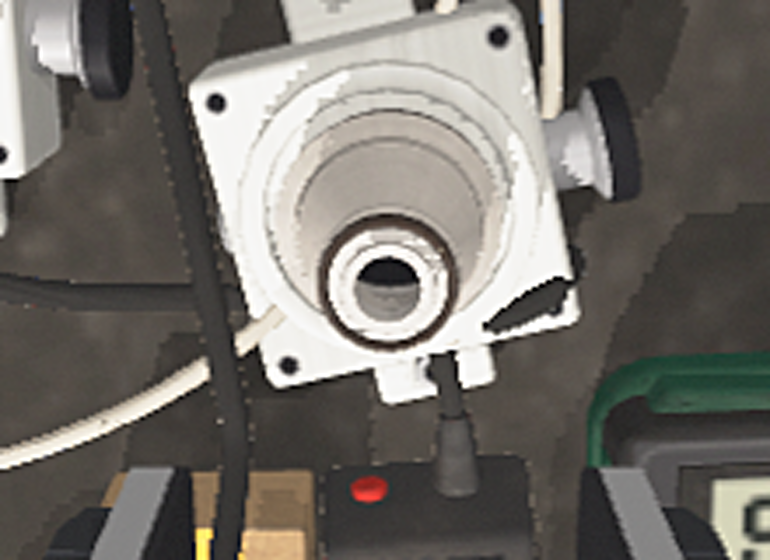

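The small ring lies flat and centred on the reducer at crop (388,282). Now the middle ring.

```bash
python3 -m handwheel '{"deltas":[[0.2,0.58,-0.5,0,0],[0.2,0.58,-0.5,0,0],[0.2,0.58,-0.5,0,0],[0.2,0.58,-0.5,0.3,0],[0.2,0.58,-0.5,0.5,0],[0.2,0.58,-0.5,0.5,0],[0.2,0.58,-0.5,0.6,0],[0.2,0.58,-0.5,0.6,0],[0.2,0,0,0,0],[0.2,0,0,0,0],[0.2,0,0,0,0]]}' 40; python3 - <<'E'
from h import *
c=cam('wrist'); s=status.get_state(); print(s['tcp_pos'],s['finger_gap'])
d=c['Rm'].T@(np.array([.4394,.1794,.008])-c['o']); u=c['f']*d[0]/d[2]+c['cx']; v=c['f']*d[1]/d[2]+c['cy']; print(u,v)
b=fit(c,(u,v),.008,.0158,w=40); print(b); b2=fit(c,(u,v),.008,.0105,w=20,inv=True); print(b2)
ui,vi=int(u),int(v); print('rgb',c['frame'][vi-30:vi+30,ui-30:ui+30].reshape(-1,3).max(0))
print(delta([*b[0],.0755],0))
save(c,'w10.png')
E
```

```text
clock: 31.92
tcp_pos: [0.4413, 0.178, 0.1815]
orientation: [0.001, 0.707, 0.708, 0.001]
wrist_force: [0.9, -0.2, 0.3]
finger_gap: 0.0512
grip_force: 0.0
[0.44123433 0.17794508 0.18153177] 0.05114642237007824
312.20713029608527 198.68171180382973
(array([0.43897624, 0.18096099]), np.float64(0.015716391335077417), array([0.439043  , 0.18096822]), 0.016136608123779296, 125)
(array([0.43906159, 0.18064471]), np.float64(0.010097451688933527), array([0.43898703, 0.18046138]), 0.010556596755981446, 81)
rgb [255 255 255]
{'units': array([ 0.075, -0.061,  2.651]), 'ycur': np.float64(0.1), 'j6': 1.78, 't': 31.975, 'roll_units': np.float64(0.008)}
```

```bash
python3 -m handwheel '{"deltas":[[0.2,0.065,-0.05,0.7,0],[0.2,0,0,0.7,0],[0.2,0,0,0.7,0],[0.2,0,0,0.5,0],[0.2,0,0,0,0],[0.2,0,0,0,0]]}' 40; python3 -c "
from h import *
print(delta([.439,.1804,.076],0))"
```

```text
clock: 32.72
tcp_pos: [0.439, 0.1809, 0.0777]
orientation: [0.0, 0.706, 0.708, 0.001]
wrist_force: [-0.4, -0.2, -0.4]
finger_gap: 0.0513
grip_force: 0.0
{'units': array([-0.012, -0.   ,  0.043]), 'ycur': np.float64(0.1), 'j6': 1.79, 't': 32.725, 'roll_units': np.float64(0.012)}
```

```bash
python3 -m handwheel '{"deltas":[[0.2,-0.01,0,0.04,0],[-1,0,0,0,0],[-1,0,0,0,0],[-1,0,0,0,0],[-1,0,0,0,0],[-1,0,0,0,0]]}' 40; python3 -m handwheel '{"deltas":[[-1,0,0,-0.2,0],[-1,0,0,-0.8,0],[-1,0,0,-0.9,0],[-1,0,0,-0.8,0],[-1,0,0,0,0],[-1,0,0,0,0]]}' 40; python3 - <<'E'
from h import *
c=cam('wrist'); s=status.get_state(); T=rot(s['orientation']); L=((cloud(c)-s['tcp_pos'])@T).reshape(-1,3)
t=L[(abs(L[:,2]-.068)<.004)&(abs(L[:,1])<.0165)&(abs(L[:,0])<.03)]; print(len(t),np.percentile(t,[2,50,98],axis=0))
d=c['Rm'].T@(T@np.array([0,0,.068])+s['tcp_pos']-c['o']); u=c['f']*d[0]/d[2]+c['cx']; v=c['f']*d[1]/d[2]+c['cy']
b=fit(c,(u,v),s['tcp_pos'][2]-.068,.0158,w=42); print(b); print((T.T@(np.r_[b[0],0]-s['tcp_pos']))[:2])
print(s['tcp_pos'],delta([.476,.0343,.16],0))
E
```

```text
clock: 33.48
tcp_pos: [0.4386, 0.1807, 0.0764]
orientation: [0.001, 0.706, 0.708, 0.001]
wrist_force: [-1.4, -0.2, 5.7]
finger_gap: 0.0348
grip_force: 39.2
clock: 34.22
tcp_pos: [0.4378, 0.1806, 0.1831]
orientation: [0.0, 0.706, 0.708, -0.0]
wrist_force: [0.3, -0.9, -0.1]
finger_gap: 0.0345
grip_force: 39.9
3394 [[-1.72590747e-02 -1.58388805e-02  6.73486590e-02]
 [ 2.66813553e-03 -9.49218467e-05  7.00500805e-02]
 [ 1.73250280e-02  1.57388797e-02  7.18069449e-02]]
(array([0.43762993, 0.18170522]), np.float64(0.015582185840834002), array([0.43756216, 0.18167914]), 0.01592025852203369, 199)
[0.00129777 0.00046527]
[0.43740384 0.18047368 0.18258386] {'units': array([-3.657,  0.956,  0.565]), 'ycur': np.float64(0.2), 'j6': 1.79, 't': 34.275, 'roll_units': np.float64(0.015)}
```

```bash
python3 -m handwheel '{"deltas":[[-1,-0.61,0.16,0,0],[-1,-0.61,0.16,0,0],[-1,-0.61,0.16,0,0],[-1,-0.61,0.16,0,0],[-1,-0.61,0.16,0,0],[-1,-0.62,0.16,0,0],[-1,0,0,0.6,0],[-1,0,0,0.5,0],[-1,0,0,0,0],[-1,0,0,0,0],[-1,0,0,0,0]]}' 40; python3 -c "
from h import *
print(delta([.476,.0338,.1214],0))"
```

```text
clock: 35.65
tcp_pos: [0.4773, 0.034, 0.1399]
orientation: [0.0, 0.706, 0.708, 0.0]
wrist_force: [0.2, -0.4, -0.3]
finger_gap: 0.0349
grip_force: 39.9
{'units': array([-0.004, -0.034,  0.463]), 'ycur': np.float64(0.2), 'j6': 1.47, 't': 35.65, 'roll_units': np.float64(0.017)}
```

```bash
python3 -m handwheel '{"deltas":[[-1,0,-0.033,0.25,0],[-1,0,0,0.13,0],[-1,0,0,0,0]]}' 40; python3 -m handwheel '{"deltas":[[-1,0,0,0.03,0],[-1,0,0,0.02,0],[-1,0,0,0,0]]}' 40;python3 -m handwheel '{"deltas":[[-1,0,0,0.03,0],[-1,0,0,0,0]]}' 40
```

```text
clock: 36.02
tcp_pos: [0.475, 0.034, 0.1235]
orientation: [-0.0, 0.706, 0.708, -0.0]
wrist_force: [-0.3, 0.2, 0.3]
finger_gap: 0.0349
grip_force: 39.9
clock: 36.4
tcp_pos: [0.4756, 0.0339, 0.1221]
orientation: [0.0, 0.706, 0.708, 0.0]
wrist_force: [0.5, -0.1, -0.2]
finger_gap: 0.0348
grip_force: 39.9
clock: 36.65
tcp_pos: [0.4757, 0.0339, 0.1214]
orientation: [0.0, 0.706, 0.708, 0.0]
wrist_force: [-1.8, -0.8, 4.1]
finger_gap: 0.0346
grip_force: 40.6
```

```bash
python3 -m handwheel '{"deltas":[[0.1,0,0,0,0],[0.1,0,0,0,0],[0.1,0,0,0,0],[0.1,0,0,-0.3,0],[0.1,0,0,-0.8,0],[0.1,0,0,-0.8,0],[0.1,0,0,-0.8,0],[0.1,0,0,0,0],[0.1,0,0,0,0]]}' 40; python3 - <<'E'
from h import *
c=cam('wrist'); s=status.get_state(); print(s['tcp_pos'])
d=c['Rm'].T@(np.array([.4757,.0343,.053])-c['o']); u=c['f']*d[0]/d[2]+c['cx']; v=c['f']*d[1]/d[2]+c['cy']; print(u,v)
u,v=int(u),int(v); cv2.imwrite('pics/c11.png',cv2.resize(c['frame'][max(v-70,0):v+70,u-90:u+90,::-1],None,fx=4,fy=4,interpolation=cv2.INTER_CUBIC))
print(fit(c,(u,v),.053,.0105,w=18,inv=True))
P=cloud(c).reshape(-1,3); q=P[np.hypot(P[:,0]-.4757,P[:,1]-.0343)<.04]; t=q[abs(q[:,2]-.053)<.002]; print(len(t),cv2.minEnclosingCircle((t[:,:2]*1000).astype(np.float32))); A=np.c_[t[:,:2],np.ones(len(t))]; print(np.linalg.lstsq(A,t[:,2],rcond=None)[0])
E
```

```text
clock: 37.78
tcp_pos: [0.4753, 0.0339, 0.2289]
orientation: [0.0, 0.706, 0.708, 0.0]
wrist_force: [-1.1, 0.8, -0.2]
finger_gap: 0.0469
grip_force: 0.0
[0.47498988 0.03395587 0.22829899]
315.6629336257746 199.05494717242584
(array([0.47559291, 0.03414473]), np.float64(0.009938839275080246), array([0.47555121, 0.03362951]), 0.010567717552185059, 79)
609 ((475.2204284667969, 33.3923454284668), 18.456104278564453)
[-0.00521748 -0.00261802  0.05482052]
```

View pics/c11.png

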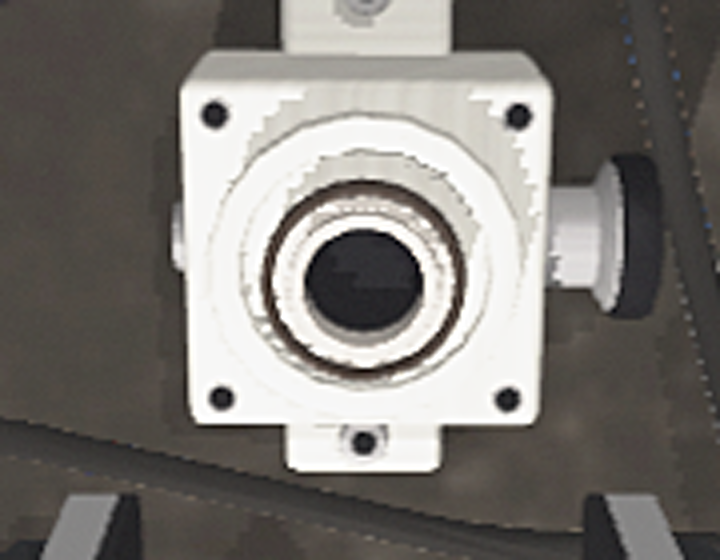

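The middle ring is seated centrally at crop (364,280). Next is the gauge.

```bash
python3 -m handwheel '{"deltas":[[1,0.77,-0.2,0,0],[1,0.77,-0.2,0,0],[1,0.77,-0.2,0,0],[1,0.77,-0.2,0,0],[1,0.77,-0.2,0,0],[1,0.77,-0.2,0,0],[1,0.77,-0.2,0,0],[1,0.79,-0.2,0,0],[1,0,0,0,0],[1,0,0,0,0],[1,0,0,0,0]]}' 40; python3 - <<'E'
from h import *
c=cam('wrist'); s=status.get_state(); print(s['tcp_pos'],s['finger_gap'])
P=cloud(c).reshape(-1,3); q=P[np.hypot(P[:,0]-.411,P[:,1]-.2813)<.045]
for z,w in ((.067,.003),(.083,.003)):
    t=q[abs(q[:,2]-z)<w]; print(z,len(t),cv2.minEnclosingCircle((t[:,:2]*1000).astype(np.float32)),np.percentile(t[:,:2],[1,99],axis=0))
print(delta([.4109,.2813,.103],0))
E
```

```text
clock: 39.2
tcp_pos: [0.4109, 0.2801, 0.2284]
orientation: [-0.0, 0.707, 0.708, -0.001]
wrist_force: [-0.4, -0.3, 0.3]
finger_gap: 0.0853
grip_force: 0.0
[0.41104584 0.28009802 0.22863116] 0.08534542164849016
0.067 1027 ((410.56976318359375, 281.364013671875), 26.66265296936035) [[0.3851105  0.25607486]
 [0.43609807 0.30720146]]
0.083 278 ((410.66259765625, 281.45458984375), 6.198794364929199) [[0.40497152 0.27596135]
 [0.41634882 0.28725998]]
{'units': array([ 3.100e-02, -2.000e-03,  3.141e+00]), 'ycur': np.float64(0.1), 'j6': 2.01, 't': 39.25, 'roll_units': np.float64(0.007)}
```

```bash
python3 -m handwheel '{"deltas":[[1,0.033,-0.008,0.6,0],[1,0,0,0.7,0],[1,0,0,0.7,0],[1,0,0,0.6,0],[1,0,0,0.5,0],[1,0,0,0,0],[1,0,0,0,0]]}' 50; python3 -c "
from h import *
print(delta([.4106,.2814,.103],0))"
```

```text
clock: 40.12
tcp_pos: [0.4111, 0.282, 0.1056]
orientation: [0.0, 0.706, 0.708, 0.0]
wrist_force: [0.5, 0.0, 0.7]
finger_gap: 0.0856
grip_force: 0.0
{'units': array([-0.016, -0.013,  0.064]), 'ycur': np.float64(0.1), 'j6': 2.01, 't': 40.125, 'roll_units': np.float64(0.011)}
```

```bash
python3 -m handwheel '{"deltas":[[1,-0.015,-0.013,0.05,0],[1,0,0,0,0],[0.4,0,0,0,0],[0.3,0,0,0,0],[0.2,0,0,0,0],[-1,0,0,0,0],[-1,0,0,0,0],[-1,0,0,0,0],[-1,0,0,0,0],[-1,0,0,0,0]]}' 50; python3 -m handwheel '{"deltas":[[-1,0,0,-0.1,0],[-1,0,0,-0.1,0],[-1,0,0,0,0],[-1,0,0,0,0]]}' 50
```

```text
clock: 41.38
tcp_pos: [0.4103, 0.2818, 0.1034]
orientation: [0.0, 0.706, 0.708, 0.0]
wrist_force: [-1.0, -0.1, 5.2]
finger_gap: 0.0514
grip_force: 51.3
clock: 41.88
tcp_pos: [0.4099, 0.2816, 0.1107]
orientation: [-0.0, 0.706, 0.708, -0.0]
wrist_force: [0.1, 0.6, -3.1]
finger_gap: 0.051
grip_force: 52.5
```

```bash
python3 -m handwheel '{"deltas":[[-1,0,0,-0.3,0],[-1,0,0,-0.5,0],[-1,0,0,-0.6,0],[-1,0,0,-0.6,0],[-1,0,0,-0.4,0],[-1,-0.3,0.08,0,0],[-1,-0.5,0.133,0,0],[-1,-0.54,0.143,0,0],[-1,-0.54,0.143,0,0],[-1,-0.54,0.143,0,0],[-1,-0.54,0.143,0,0],[-1,-0.54,0.143,0,0],[-1,-0.54,0.143,0,0],[-1,-0.54,0.143,0,0],[-1,-0.54,0.143,0,0],[-1,-0.5,0.133,0,0],[-1,-0.4,0.106,0,0],[-1,-0.18,0.05,0,0],[-1,0,0,0,0],[-1,0,0,0,0]]}' 50; python3 - <<'E'
from h import *
c=cam('wrist'); s=status.get_state(); T=rot(s['orientation']); L=((cloud(c)-s['tcp_pos'])@T).reshape(-1,3)
for z in (.0204,.0364):
    t=L[(abs(L[:,2]-z)<.003)&(abs(L[:,1])<.0245)&(abs(L[:,0])<.03)]; print(z,len(t),np.percentile(t,[1,50,99],axis=0).round(4).tolist())
    A=np.c_[t[:,:2],np.ones(len(t))]; print(np.linalg.lstsq(A,t[:,2],rcond=None)[0])
print(s['tcp_pos'],delta([.4756,.0344,.16],0))
E
```

```text
clock: 44.38
tcp_pos: [0.4763, 0.0342, 0.2068]
orientation: [-0.0, 0.706, 0.708, -0.0]
wrist_force: [1.1, -0.9, -3.0]
finger_gap: 0.0511
grip_force: 52.9
0.0204 1234 [[-0.0056, -0.0059, 0.0198], [0.0008, -0.0002, 0.0211], [0.006, 0.0056, 0.0233]]
[ 0.05837656 -0.01165313  0.02109486]
0.0364 3559 [[-0.0223, -0.0243, 0.0335], [0.0172, 0.0005, 0.037], [0.0258, 0.0242, 0.0393]]
[-0.00675508  0.00147221  0.03695998]
[0.47627777 0.03433851 0.20682884] {'units': array([ 1.000e-03, -1.700e-02,  1.171e+00]), 'ycur': np.float64(0.2), 'j6': 1.47, 't': 44.425, 'roll_units': np.float64(0.02)}
```

Held level and centred. Lowering.

```bash
python3 -m handwheel '{"deltas":[[-1,0,-0.017,0.4,0],[-1,0,0,0.4,0],[-1,0,0,0.25,0],[-1,0,0,0.05,0],[-1,0,0,0,0],[-1,0,0,0,0]]}' 50; python3 -c "
from h import *
print(delta([.4756,.0344,.1564],0))"
```

```text
clock: 45.18
tcp_pos: [0.4763, 0.0338, 0.1634]
orientation: [0.0, 0.706, 0.708, 0.0]
wrist_force: [1.2, 1.4, -2.3]
finger_gap: 0.0512
grip_force: 52.9
{'units': array([ 0.015, -0.017,  0.176]), 'ycur': np.float64(0.2), 'j6': 1.47, 't': 45.175, 'roll_units': np.float64(0.015)}
```

```bash
python3 -m handwheel '{"deltas":[[-1,0.013,-0.015,0.06,0],[-1,0,0,0.05,0],[-1,0,0,0,0]]}' 50; python3 -m handwheel '{"deltas":[[-1,0,0,0.03,0],[-1,0,0,0,0]]}' 50; python3 -m handwheel '{"deltas":[[-1,0,0,0.015,0],[-1,0,0,0,0]]}' 50
```

```text
clock: 45.55
tcp_pos: [0.4751, 0.0343, 0.1583]
orientation: [-0.0, 0.706, 0.708, -0.0]
wrist_force: [-0.4, -0.0, -3.8]
finger_gap: 0.0511
grip_force: 52.9
clock: 45.8
tcp_pos: [0.4752, 0.0343, 0.1572]
orientation: [-0.0, 0.706, 0.708, -0.0]
wrist_force: [0.0, 0.4, -4.2]
finger_gap: 0.0512
grip_force: 52.9
clock: 46.05
tcp_pos: [0.4752, 0.0343, 0.1566]
orientation: [0.0, 0.706, 0.708, -0.0]
wrist_force: [0.3, -0.1, -3.4]
finger_gap: 0.0508
grip_force: 52.9
```

```bash
python3 -m handwheel '{"deltas":[[-1,0,0,0.015,0],[-1,0,0,0,0]]}' 50; python3 -m handwheel '{"deltas":[[-1,0,0,0.015,0],[-1,0,0,0,0]]}' 50
```

```text
clock: 46.3
tcp_pos: [0.4753, 0.0343, 0.1564]
orientation: [0.0, 0.706, 0.708, 0.0]
wrist_force: [-0.7, 0.2, 1.5]
finger_gap: 0.0512
grip_force: 53.3
clock: 46.55
tcp_pos: [0.4753, 0.0343, 0.1564]
orientation: [0.0, 0.706, 0.708, 0.0]
wrist_force: [-3.0, -0.8, 6.6]
finger_gap: 0.051
grip_force: 54.0
```

```bash
python3 -m handwheel '{"deltas":[[-1,0,0,-0.015,0],[0.3,0,0,0,0],[0.5,0,0,0,0],[0.8,0,0,0,0],[0.8,0,0,0,0],[0.8,0,0,0,0],[0.8,0,0,-0.3,0],[0.8,0,0,-0.6,0],[0.8,0,0,-0.8,0],[0.8,0,0,-0.8,0],[0.8,0,0,-0.8,0],[0.8,0,0,0,0],[0.8,0,0,0,0],[0.8,0,0,0,0]]}' 50; python3 - <<'E'
from h import *
c=cam('wrist'); s=status.get_state(); print(s['tcp_pos'],s['finger_gap'],s['wrist_force'])
P=cloud(c).reshape(-1,3); 
for n,xy,z,w,rr in (('body',(.4755,.0342),.12,.003,.04),('conn',(.4755,.0342),.136,.003,.03),('ringS',(.6007,-.007),.106,.003,.025),('jar',(.644,.077),.07,.003,.04)):
    q=P[np.hypot(P[:,0]-xy[0],P[:,1]-xy[1])<rr]; t=q[abs(q[:,2]-z)<w]
    if len(t)<10: print(n,len(t)); continue
    A=np.c_[t[:,:2]-xy,np.ones(len(t))]; print(n,len(t),cv2.minEnclosingCircle((t[:,:2]*1000).astype(np.float32)),np.linalg.lstsq(A,t[:,2],rcond=None)[0].round(4))
t=cam('top')
for n,u,v,z,r,w in (('disc',255,180,.008,.0275,17),): print(n,fit(t,(u,v),z,r,w=w)[0])
a=np.load('top0.npz')['f'].astype(int); 
for n,u,v in (('jar',334,150),('carton',422,207),('disc',255,180),('yellow',311,261),('turq',412,283)): print(n,np.abs(t['frame'].astype(int)-a)[v-12:v+12,u-12:u+12].mean())
E
```

```text
clock: 48.3
tcp_pos: [0.4746, 0.0344, 0.2871]
orientation: [-0.001, 0.706, 0.708, -0.001]
wrist_force: [-0.3, -0.3, 0.1]
finger_gap: 0.0769
grip_force: 0.0
[0.4746237  0.03441542 0.28708122] 0.0767308300110756 [0.39049145 1.24302172 0.08467466]
body 983 ((474.8030700683594, 33.82331466674805), 26.664079666137695) [-0.0026  0.0034  0.1195]
conn 262 ((475.00390625, 33.93428421020508), 6.114645481109619) [-0.0294 -0.02    0.1354]
ringS 656 ((600.2803955078125, -7.379026889801025), 14.904823303222656) [ 0.0095 -0.0014  0.1045]
jar 3729 ((655.6906127929688, 81.61200714111328), 33.98753356933594) [0.0068 0.0018 0.0695]
disc [0.56611549 0.25303946]
jar 70.04050925925925
carton 35.44733796296296
disc 11.315972222222221
yellow 49.81539351851852
turq 82.89930555555556
```

```bash
python3 -c "
from workcell import hand_in
print(hand_in())"
```

```text
the job is handed in; nothing more can be done
None
```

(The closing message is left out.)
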